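Fetch the salt from behind the mills

ROBOT

A 6-joint arm with a two-finger parallel gripper is mounted at the origin on a cart in front of the work surface, level with it; the furniture and walls round the work are solid. World frame = base frame: x ahead of the robot, y to its left, z up, the work surface at z = 0. Lengths are in mm, angles in degrees, forces in N, time in s.
With the tool pointing down it reaches from about 325 to 775 mm from the base axis. Payload 5.5 kg.
Tool frame: the origin (TCP) lies between the finger pads; the fingertips stand 8 mm ahead of it and the grasp point (between the pads) lies 11 mm behind it; z points along the fingers, y is the line along which they close (so a half turn about z gives the same grasp; the last joint's range is limited). The gripper opens to 88 mm and grips with 3 to 60 N. Pads are 20 mm wide; open, the fingers measure 115 mm over their backs; the gripper's body (75 mm by 178 mm) begins 61 mm behind the grasp point.
Start: joints at [69.632, 5.22, 70.514, -0, 104.267, -3.249], TCP at [176.629, 573.427, 230.631] pointing down, gripper open.
Joint ranges: [-164.24, 164.24], [-49.07, 125.15], [9.68, 141.18], [-86.29, 266.29], [3.28, 154.24], [-151.56, 151.56]. Speed limits (degrees/s): [147.25, 147.25, 172.46, 180, 180, 180].

INTERFACE

Orientations are given as [roll, pitch, yaw] about the fixed x, y, z axes, in that order (R = Rz(yaw) Ry(pitch) Rx(roll)).
In Python, from station import * gives the robot as it stands. The module is installed in compiled form; this text tells all that it offers.
- The arm moves only by the tool play_rows, never from a script. Its argument "deltas" is a list of rows, each a list of 3 entries, a list of its own where there are three numbers: the opening, from -1 (shut) to 1 (fully open), so that 0 is half open, then the shift along the tool's x, y, z in mm, then the turn, a rotation vector about the tool's x, y, z in degrees. A call has 1 to 12 rows; each row shifts and turns the commanded pose from where the row before left it, along the tool's axes as they then stand; what a row does not reach is not made up. A row lasts 1/12 s, in which the tool goes at most 41.7 mm and 7.16 degrees, less where a joint would pass 70% of its speed; a pose out of reach is approached as far as the arm can. A call is refused whole if a number of a shift passes 41.7 or a number of a turn 7.16, either way. A call with a gripper value outside its range is refused whole. The fingers move at their own pace and stop on an object; "force" is the grip in N (left out, the last holds). Time passes only in rows, so rows that do not move let the fingers close. It gives the time, the measured TCP pose, the force, the opening and the grip force at its end, in the units of the state.
- sense(): the state, without advancing time (a new reading comes with each control period).
- camera(name): name is "side" or "top"; returns a dict with "img" (480x640x3 uint8, red, green, blue), "vertical_fov" (degrees; the focal length in pixels is half the picture's height over the tangent of half this angle, whatever the lens; pixels are square), "cx", "cy" (the principal point, pixels), "k1" (the pictures are not rectified: a ray, as slopes to the right and down, at radius r is drawn at 1 + k1 r^2 times it, then the intrinsics apply), "R" (3x3) and "t" (3): a world point X has camera coordinates R X + t. Camera axes: x right, y down, z forward; pixel columns grow to the right and rows downward; lengths in mm; the calibration is good to about 2 mm. A picture is of the moment at which its call begins. There is no depth.
- finish_job(): hands the job in; it is judged then, once.
Trained networks look in the newest picture that a camera, given by its name, has taken for a name from the list of things; names that differ only in an ending like _2 or _b are one class to them, and where a whole thing is asked for, a point or a joint stands for the part that bears it (a point fixed in the world has none). Each returns a list of dicts, best first, with "score" (0 to 1); they miss things now and then, are a little off and sometimes report something else, mostly with a low value. They report only what shows in the picture. A call takes as long as a camera call. They do not tell look-alikes from the thing itself.
- find_in(camera, label): "location" ([x, y, z] in mm, in world coordinates, good to about 4 mm: the middle of the surface that is visible of it).
The state is a dict: "time": time; "joint_pos": joint angles; "qd": joint speeds; "effort": joint torques, N m; "position": TCP position; "tcp_rot": TCP orientation; "force": force on the tool from outside, world axes, zero at the start; "wrist_torque": the same for the moment, N m; "opening": finger opening in mm; "gripper_force": force on a finger pad.
Only numpy, scipy, OpenCV 4.12 (cv2) and the standard library are available. Lean on these libraries where they do the work, as an engineer would, in place of code of your own. Each camera call takes 0.05 s, during which the arm holds its last target. There are 200 camera calls.

TASK

In the wooden spice rack the salt shaker is boxed in behind two tall mills. First clear both mills aside onto the grey tray, then take the salt shaker out and stand it wholly on the round cork coaster, and last put each mill back on the very spot in the rack where it stood, the wooden mill and the clear mill each on its own side. Leave the two spice jars in the rack where they are, and leave everything standing upright.

Things in the scene. Friction and masses are not known exactly. Their poses are not given: they have to be found in the camera images.
- wood_mill: Tall turned pepper mill of brown wood with a small steel knob, 170 mm tall, loose, 0.18 kg. Origin at the centre of its underside, z up. Body 58 mm across up to 122 mm height; above it a round head 49 mm across from 123 to 159 mm height, best gripped at about 140 mm; the knob on top is 12 mm across, to 170 mm. The head does not turn. Stands at the front left or front right of the rack, on a dark round mark.
- pepper_mill: Tall clear mill with a bulging light grey steel crown, 150 mm tall, loose, 0.22 kg. Origin at the centre of its underside, z up. Body 48 mm across up to 85 mm height; crown 46 to 50 mm across from 86 to 150 mm height, best gripped at about 127 mm. The crown does not turn. Like the other mill it may rock for a second after it is let go. Stands at the front of the rack beside the wooden mill, on the other dark round mark.
- salt_shaker: Small clear salt shaker with a rounded light grey perforated cap, 90 mm tall, loose, 0.1 kg. Origin at the centre of its underside, z up. 44 mm across up to 74 mm height, the cap above it 34 mm; best gripped at about 63 mm. Stands in the middle of the rack, behind and between the mills, a spice jar about 45 mm clear of it on either side towards the back.
- spice_a: Spice jar with a red lid, 45 mm across, 108 mm tall, loose, origin at the centre of its underside; stands in a back corner of the rack and must stay there.
- spice_b: Spice jar with a green lid, 41 mm across, 108 mm tall, loose, origin at the centre of its underside; stands in the other back corner of the rack and must stay there.
- rack: Shallow open rack of pale wood, fixed to the worktop, 170 mm deep (x) by 240 mm wide (y). Origin at the centre of its underside, z up, x towards its back, y to its left. Floor at z = 10 mm; rims 8 mm thick, the back and the rear third of the sides 46 mm high, the front and the rest of the sides 22 mm high. Two dark round marks 66 mm across on the floor at x = -30, y = +45 and -45 mm show where the mills stand (within a few mm).
- tray: Grey plastic tray, fixed to the worktop, 120 mm (x) by 210 mm (y), with a 6 mm thick rim 16 mm high. Origin at the centre of its underside, z up; its floor is at z = 5 mm. Room for both mills side by side along y, for instance at y = +50 and -50 mm.
- coaster: Round cork coaster, 74 mm across and 6 mm thick, fixed to the worktop. Origin at the centre of its underside, z up; its top is at z = 6 mm.
Things that resemble listed ones, but are neither listed nor needed, are in the scene too. Leave any pink look-alike of the salt_shaker alone.

How it is judged (in metres and radians):
On the way, in this order (a step that is already met when the one before it is completed fails the run):
1. both mills stand upright on the grey tray, let go, while the salt shaker is still in its place in the rack (x of wood_mill in the frame of tray between -0.034 and 0.034 m and y of wood_mill in the frame of tray between -0.078 and 0.078 m and z of wood_mill in the frame of tray between 0.002 and 0.01 m and angle between each of wood_mill, pepper_mill's own z axis and vertical below 0.15 rad and linear speed of each of wood_mill, pepper_mill below 0.04 m/s and angular speed of each of wood_mill, pepper_mill below 0.5 rad/s and contact force between each of wood_mill, pepper_mill and the fingers below 0.1 N and x of pepper_mill in the frame of tray between -0.034 and 0.034 m and y of pepper_mill in the frame of tray between -0.078 and 0.078 m and z of pepper_mill in the frame of tray between 0.002 and 0.01 m and distance of salt_shaker from where it was at the start of the episode below 0.02 m), for 0.2 s.
2. the salt shaker stands upright on the coaster, let go, while both mills are still on the tray (horizontal distance between salt_shaker and coaster below 0.015 m and z of salt_shaker in the frame of coaster between 0.003 and 0.011 m and angle between each of salt_shaker, wood_mill, pepper_mill's own z axis and vertical below 0.15 rad and linear speed of each of salt_shaker, wood_mill, pepper_mill below 0.04 m/s and angular speed of each of salt_shaker, wood_mill, pepper_mill below 0.5 rad/s and contact force between each of salt_shaker, wood_mill, pepper_mill and the fingers below 0.1 N and x of wood_mill in the frame of tray between -0.034 and 0.034 m and y of wood_mill in the frame of tray between -0.078 and 0.078 m and z of wood_mill in the frame of tray between 0.002 and 0.01 m and x of pepper_mill in the frame of tray between -0.034 and 0.034 m and y of pepper_mill in the frame of tray between -0.078 and 0.078 m and z of pepper_mill in the frame of tray between 0.002 and 0.01 m), for 0.2 s.
At the end, for the whole second after the job is handed in: The salt shaker stands upright on the coaster, within 15 mm of its centre; each mill stands upright in the rack within 15 mm of where it stood at the start; the spice jars stand upright within 20 mm of where they were; all released and at rest (horizontal distance between salt_shaker and coaster below 0.015 m and z of salt_shaker in the frame of coaster between 0.003 and 0.011 m and angle between each of salt_shaker, wood_mill, pepper_mill, spice_a, spice_b's own z axis and vertical below 0.15 rad and linear speed of each of salt_shaker, wood_mill, pepper_mill below 0.04 m/s and angular speed of each of salt_shaker, wood_mill, pepper_mill below 0.5 rad/s and contact force between each of salt_shaker, wood_mill, pepper_mill and the fingers below 0.1 N and distance of each of wood_mill, pepper_mill from where it was at the start of the episode below 0.015 m and distance of each of spice_a, spice_b from where it was at the start of the episode below 0.02 m); the robot touches nothing.
It fails at once if a spice jar is shoved more than 25 mm or tipped (distance of any of spice_a, spice_b from where it was at the start of the episode above 0.025 m or angle between any of spice_a, spice_b's own z axis and vertical above 0.35 rad).
It fails at once if a mill or the salt shaker is tipped over (angle between any of wood_mill, pepper_mill, salt_shaker's own z axis and vertical above 0.7 rad).
It also fails if it takes over 144 s, if anything falls off the work surface, if the arm or the gripper's body presses on something with over 40 N, if the wrist force passes 120 N, or if a joint passes its speed limit or range.

## Working session

There is one attempt and no reset: what is moved stays moved. The work goes in short steps, Python scripts to look and compute and a tool call to move; the robot and the scene stay as the last step left them, time stands still between calls to the robot, and variables do not carry over. Pictures are saved under pics/ and viewed, at most 14 in all, crops included, and the job is handed in when it is done.

Besides the shell and the picture viewer there is one more tool, called after ">>>" by a JSON object that holds its "name" and its "arguments", one argument or row to a line. play_rows: Moves the arm, as the interface text tells. Its arguments: {"type":"object","properties":{"deltas":{"type":"array"},"force":{"type":"number"}},"required":["deltas"]}

```bash
mkdir -p pics; cat > h.py <<'E'
from station import *
import numpy as np, cv2
def shot(n,f=None):
    c=camera(n)
    if f: cv2.imwrite('pics/'+f,c['img'][:,:,::-1])
    return c
def K(c):
    f=240/np.tan(np.radians(c['vertical_fov'])/2)
    return f
def proj(c,X):
    p=np.array(c['R'])@np.array(X,float)+np.array(c['t']); s=p[:2]/p[2]
    s=s*(1+c['k1']*(s@s)); return s*K(c)+[c['cx'],c['cy']]
def at_z(c,u,v,z):
    d=np.array([(u-c['cx'])/K(c),(v-c['cy'])/K(c)]); s=d.copy()
    for _ in range(30): s=d/(1+c['k1']*(s@s))
    R=np.array(c['R']); o=-R.T@np.array(c['t']); r=R.T@np.array([s[0],s[1],1])
    return o+r*(z-o[2])/r[2]
E
python3 - <<'E'
from h import *
s=sense(); print(s['time'],s['position'],s['tcp_rot'],s['opening'])
for n in ['top','side']:
    c=shot(n,n+'0.png'); print(n,-np.array(c['R']).T@np.array(c['t']),c['vertical_fov'],c['k1'])
    for l in ['wood_mill','pepper_mill','salt_shaker','spice_a','spice_b','rack','tray','coaster']:
        print(l,[(np.round(d['location']).tolist(),round(d['score'],2),np.round(proj(c,d['location'])).tolist()) for d in find_in(n,l)])
E
```

```text
0.0 [176.54289846 573.15205079 229.52704439] [-1.79891154e+02 -5.13272579e-03  1.62878208e+02] 87.82956580452614
top [-119.58316824  206.47174087 1643.19181737] 48.4911759406556 0.01987353820584683
wood_mill [([438.0, 236.0, 126.0], 0.97, [302.0, 235.0]), ([438.0, 323.0, 143.0], 0.63, [272.0, 235.0])]
pepper_mill [([439.0, 324.0, 143.0], 0.71, [272.0, 235.0])]
salt_shaker [([552.0, 103.0, 62.0], 0.55, [342.0, 206.0]), ([492.0, 278.0, 75.0], 0.47, [288.0, 225.0])]
spice_a [([505.0, 192.0, 101.0], 0.86, [315.0, 216.0]), ([519.0, 361.0, 113.0], 0.68, [260.0, 215.0])]
spice_b [([505.0, 192.0, 101.0], 0.86, [315.0, 216.0]), ([519.0, 361.0, 113.0], 0.68, [260.0, 215.0])]
rack [([461.0, 284.0, 7.0], 0.75, [288.0, 242.0])]
tray [([464.0, -276.0, 5.0], 0.94, [459.0, 230.0])]
coaster [([497.0, 6.0, 2.0], 0.82, [372.0, 226.0])]
side [ 371.81726027 1848.20831609 1045.68563636] 45.32959270411914 -0.08279437982851483
wood_mill [([442.0, 248.0, 140.0], 0.76, [322.0, 240.0])]
pepper_mill [([449.0, 344.0, 97.0], 0.91, [318.0, 267.0])]
salt_shaker [([503.0, 294.0, 57.0], 0.74, [303.0, 269.0]), ([560.0, 116.0, 59.0], 0.73, [290.0, 241.0]), ([383.0, 710.0, 50.0], 0.55, [337.0, 358.0])]
spice_a [([531.0, 377.0, 84.0], 0.69, [291.0, 276.0]), ([517.0, 201.0, 89.0], 0.56, [300.0, 246.0])]
spice_b [([531.0, 377.0, 84.0], 0.69, [291.0, 276.0]), ([517.0, 201.0, 89.0], 0.56, [300.0, 246.0])]
rack [([477.0, 358.0, 10.0], 0.88, [309.0, 293.0])]
tray [([466.0, -275.0, 7.0], 0.89, [322.0, 205.0])]
coaster [([503.0, 8.0, 2.0], 0.57, [308.0, 240.0])]
```

View pics/top0.png

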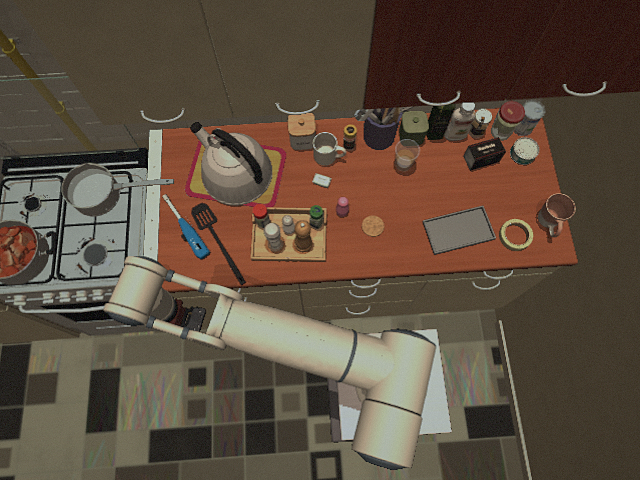

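View pics/side0.png

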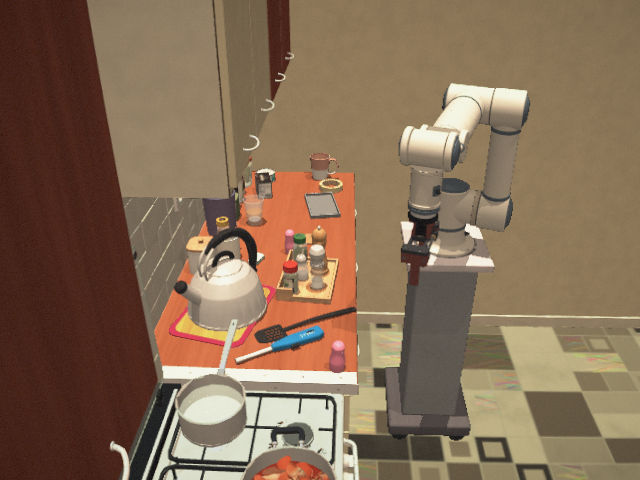

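```bash
python3 - <<'E'
import cv2,numpy as np
t=cv2.imread('pics/top0.png');s=cv2.imread('pics/side0.png')
a=cv2.resize(t[195:270,240:340],(800,600),interpolation=cv2.INTER_CUBIC);cv2.imwrite('pics/tc.png',a)
b=cv2.resize(s[220:310,265:355],(600,600),interpolation=cv2.INTER_CUBIC);cv2.imwrite('pics/sc.png',b)
E
```

```text
(no output)
```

View pics/tc.png

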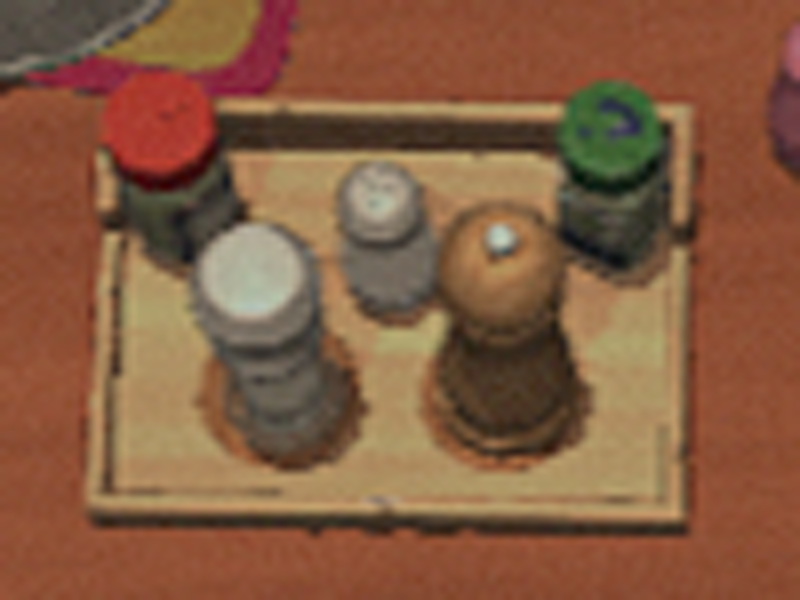

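View pics/sc.png

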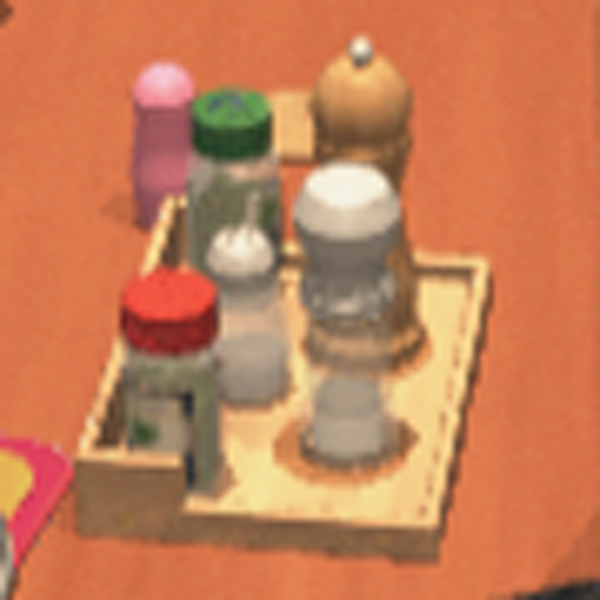

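```bash
python3 - <<'E'
from h import *
t=camera('top');s=camera('side')
P={'wood':((501,237),(361,48),177),'pep':((252,268),(350,188),160),'salt':((379,195),(242,242),98)}
for k,(a,b,z) in P.items():
    print(k,at_z(t,240+a[0]/8,195+a[1]/8,z).round(),at_z(s,265+b[0]*.15,220+b[1]*.15,z).round())
for p in [(92,520),(686,525),(690,105)]: print('rack',p,at_z(t,240+p[0]/8,195+p[1]/8,(0,0,46)[0]).round())
# tray rim and coaster by colour
for n,c in (('top',t),('side',s)):
    h=cv2.cvtColor(c['img'],cv2.COLOR_RGB2HSV); 
    u,v=proj(c,[465,-276,5]).astype(int); m=np.zeros((480,640),np.uint8); m[v-35:v+35,u-45:u+45]=(h[v-35:v+35,u-45:u+45,1]<70)*255
    k,l,st,ce=cv2.connectedComponentsWithStats(m); i=l[v,u]; r=cv2.minAreaRect(np.argwhere(l==i)[:,::-1].astype(np.float32))
    print(n,'tray',st[i],[at_z(c,*q,12).round()[:2].tolist() for q in cv2.boxPoints(r)],at_z(c,*r[0],12).round())
    g=c['img'].astype(int)
    u,v=proj(c,[500,7,6]).astype(int); m=np.zeros((480,640),np.uint8); w=g[v-20:v+20,u-20:u+20]
    m[v-20:v+20,u-20:u+20]=(h[v-20:v+20,u-20:u+20,0]>11)*(h[v-20:v+20,u-20:u+20,0]<30)*255
    k,l,st,ce=cv2.connectedComponentsWithStats(m); i=l[v,u]; print(n,'coaster',st[i],ce[i],at_z(c,*ce[i],5).round(), h[v,u],h[v,u-16])
E
```

```text
wood [451. 230. 177.] [452. 233. 177.]
pep [452. 324. 160.] [452. 336. 160.]
salt [503. 278.  98.] [507. 284.  98.]
rack (92, 520) [410. 405.   0.]
rack (686, 525) [391. 166.   0.]
rack (690, 105) [574. 151.   0.]
top tray [ 423  206   73   49 2286] [[503.0, -160.0], [545.0, -381.0], [422.0, -388.0], [382.0, -172.0]] [ 462. -275.   12.]
top coaster [362 215  22  22 380] [372.48421053 225.66315789] [498.   4.   5.] [ 15 136 171] [  7 168 135]
side tray [305 191  35  27 721] [[543.0, -372.0], [407.0, -412.0], [392.0, -172.0], [517.0, -138.0]] [ 465. -268.   12.]
side coaster [289 226  38  32 725] [310.8 245. ] [492.  50.   5.] [ 17 132 238] [  1  96 119]
```

>>> {"name": "play_rows", "arguments": {
  "deltas": [
    [1, [0, 0, 0], [0, 0, -5.7]],
    [1, [0, 0, 0], [0, 0, -5.7]],
    [1, [0, 0, 0], [0, 0, -5.7]],
    [1, [0, 0, 0], [0, 0, 0]]
  ],
  "force": 20
}}

```text
time: 1.33
position: [176.6, 573.4, 230.6]
tcp_rot: [-180.0, -0.0, -179.8]
force: [0.3, -0.9, 0.1]
opening: 88.1
gripper_force: 0.0
```

>>> {"name": "play_rows", "arguments": {
  "deltas": [
    [1, [-25, -31, 0], [0, 0, 0]],
    [1, [-25, -31, 0], [0, 0, 0]],
    [1, [-25, -31, 0], [0, 0, 0]],
    [1, [-25, -31, 0], [0, 0, 0]],
    [1, [-25, -31, 0], [0, 0, 0]],
    [1, [-25, -31, 0], [0, 0, 0]],
    [1, [-25, -31, 0], [0, 0, 0]],
    [1, [-25, -31, 0], [0, 0, 0]],
    [1, [-25, -31, 0], [0, 0, 0]],
    [1, [-25, -31, 0], [0, 0, 0]],
    [1, [-24, -32, 0], [0, 0, 0]],
    [1, [0, 0, 0], [0, 0, 0]]
  ]
}}

```text
time: 2.33
position: [453.7, 226.0, 230.3]
tcp_rot: [-179.8, 0.1, 179.4]
force: [-1.2, 0.0, -0.2]
opening: 87.7
gripper_force: 0.0
```

>>> {"name": "play_rows", "arguments": {
  "deltas": [
    [1, [0, 0, 0], [0, 0, 0]],
    [1, [0, 0, 0], [0, 0, 0]]
  ]
}}

```text
time: 2.5
position: [450.4, 231.5, 230.7]
tcp_rot: [180.0, -0.0, 179.8]
force: [0.3, 0.7, -0.0]
opening: 87.9
gripper_force: 0.0
```

```bash
python3 - <<'E'
from h import *
s=sense();print(s['position'],s['joint_pos'])
t=shot('top');d=shot('side')
print([proj(c,s['position']).round() for c in (t,d)])
a=cv2.resize(t['img'][180:280,240:340,::-1],(400,400),interpolation=cv2.INTER_CUBIC)
b=cv2.resize(d['img'][190:290,265:365,::-1],(400,400),interpolation=cv2.INTER_CUBIC)
cv2.imwrite('pics/ab1.png',np.hstack([a,b]))
E
```

```text
[450.35605543 231.50140928 230.65009325] [ 2.33334356e+01 -9.20895375e+00  8.46103067e+01  3.30439437e-02
  1.04606320e+02 -6.64958595e+01]
[array([302., 218.]), array([320., 212.])]
```

View pics/ab1.png

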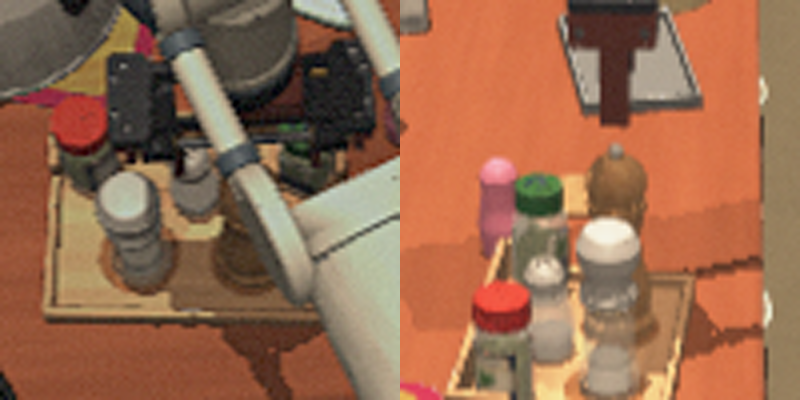

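>>> {"name": "play_rows", "arguments": {
  "deltas": [
    [1, [0, 0, 15], [0, 0, 0]],
    [1, [0, 0, 15], [0, 0, 0]],
    [1, [0, 0, 15], [0, 0, 0]],
    [1, [0, 0, 15], [0, 0, 0]],
    [1, [0, 0, 15], [0, 0, 0]],
    [1, [0, 0, 10], [0, 0, 0]],
    [1, [0, 0, 6], [0, 0, 0]],
    [1, [0, 0, 0], [0, 0, 0]],
    [1, [0, 0, 0], [0, 0, 0]]
  ]
}}

```text
time: 3.35
position: [450.3, 231.9, 140.0]
tcp_rot: [180.0, 0.0, -180.0]
force: [-0.2, -0.5, 0.2]
opening: 87.9
gripper_force: 0.0
```

>>> {"name": "play_rows", "arguments": {
  "deltas": [
    [0.3, [0, 0, 0], [0, 0, 0]],
    [0.2, [0, 0, 0], [0, 0, 0]],
    [0.15, [0, 0, 0], [0, 0, 0]],
    [0.1, [0, 0, 0], [0, 0, 0]],
    [0.05, [0, 0, 0], [0, 0, 0]],
    [0, [0, 0, 0], [0, 0, 0]],
    [-0.2, [0, 0, 0], [0, 0, 0]],
    [-0.2, [0, 0, 0], [0, 0, 0]],
    [-0.2, [0, 0, 0], [0, 0, 0]],
    [-0.2, [0, 0, 0], [0, 0, 0]]
  ],
  "force": 20
}}

```text
time: 4.18
position: [450.6, 231.3, 139.8]
tcp_rot: [-180.0, 0.0, 180.0]
force: [-0.2, 0.5, 0.1]
opening: 47.7
gripper_force: 20.0
```

>>> {"name": "play_rows", "arguments": {
  "deltas": [
    [-0.2, [0, 0, -4], [0, 0, 0]],
    [-0.2, [0, 0, -8], [0, 0, 0]],
    [-0.2, [0, 0, -12], [0, 0, 0]],
    [-0.2, [0, 0, -15], [0, 0, 0]],
    [-0.2, [0, 0, -15], [0, 0, 0]],
    [-0.2, [0, 0, -15], [0, 0, 0]],
    [-0.2, [0, 0, -15], [0, 0, 0]],
    [-0.2, [0, 0, -15], [0, 0, 0]],
    [-0.2, [0, 0, -12], [0, 0, 0]],
    [-0.2, [0, 0, -9], [0, 0, 0]],
    [-0.2, [0, -5, 0], [0, 0, 0]],
    [-0.2, [0, -10, 0], [0, 0, 0]]
  ]
}}

```text
time: 5.18
position: [450.5, 216.5, 259.8]
tcp_rot: [180.0, 0.0, -179.9]
force: [-1.0, -0.8, -2.3]
opening: 47.9
gripper_force: 20.0
```

>>> {"name": "play_rows", "arguments": {
  "deltas": [
    [-0.2, [-1, -15, 0], [0, 0, 0]],
    [-0.2, [-1, -20, 0], [0, 0, 0]],
    [-0.2, [-1, -25, 0], [0, 0, 0]],
    [-0.2, [-1, -25, 0], [0, 0, 0]],
    [-0.2, [-1, -25, 0], [0, 0, 0]],
    [-0.2, [-1, -25, 0], [0, 0, 0]],
    [-0.2, [-1, -25, 0], [0, 0, 0]],
    [-0.2, [-1, -25, 0], [0, 0, 0]],
    [-0.2, [-1, -25, 0], [0, 0, 0]],
    [-0.2, [-1, -25, 0], [0, 0, 0]],
    [-0.2, [-1, -25, 0], [0, 0, 0]],
    [-0.2, [-1, -25, 0], [0, 0, 0]]
  ]
}}

```text
time: 6.18
position: [461.4, -70.5, 258.3]
tcp_rot: [180.0, -0.1, 179.9]
force: [1.0, -0.5, -2.0]
opening: 47.5
gripper_force: 20.0
```

>>> {"name": "play_rows", "arguments": {
  "deltas": [
    [-0.2, [-1, -25, 0], [0, 0, 0]],
    [-0.2, [-1, -25, 0], [0, 0, 0]],
    [-0.2, [-1, -25, 0], [0, 0, 0]],
    [-0.2, [-1, -25, 0], [0, 0, 0]],
    [-0.2, [-1, -25, 0], [0, 0, 0]],
    [-0.2, [-1, -25, 0], [0, 0, 0]],
    [-0.2, [-1, -25, 0], [0, 0, 0]],
    [-0.2, [-1, -25, 0], [0, 0, 0]],
    [-0.2, [-1, -25, 0], [0, 0, 0]],
    [-0.2, [0, -20, 0], [0, 0, 0]],
    [-0.2, [0, -10, 0], [0, 0, 0]],
    [-0.2, [0, 0, 0], [0, 0, 0]]
  ]
}}

```text
time: 7.18
position: [470.1, -325.5, 257.8]
tcp_rot: [179.9, -0.1, 179.8]
force: [0.1, -0.1, -2.1]
opening: 47.5
gripper_force: 20.0
```

>>> {"name": "play_rows", "arguments": {
  "deltas": [
    [-0.2, [-1, 0, 8], [0, 0, 0]],
    [-0.2, [0, 0, 15], [0, 0, 0]],
    [-0.2, [0, 0, 15], [0, 0, 0]],
    [-0.2, [0, 0, 15], [0, 0, 0]],
    [-0.2, [0, 0, 15], [0, 0, 0]],
    [-0.2, [0, 0, 15], [0, 0, 0]],
    [-0.2, [0, 0, 15], [0, 0, 0]],
    [-0.2, [0, 0, 12], [0, 0, 0]],
    [-0.2, [0, 0, 6], [0, 0, 0]],
    [-0.2, [0, 0, 3], [0, 0, 0]],
    [-0.2, [0, 0, 0], [0, 0, 0]],
    [-0.2, [0, 0, 0], [0, 0, 0]]
  ]
}}

```text
time: 8.18
position: [472.6, -323.6, 141.4]
tcp_rot: [-180.0, 0.1, 180.0]
force: [0.1, -0.3, -2.0]
opening: 47.9
gripper_force: 20.0
```

>>> {"name": "play_rows", "arguments": {
  "deltas": [
    [-0.2, [0, 0, 1], [0, 0, 0]],
    [-0.2, [0, 0, 1], [0, 0, 0]],
    [-0.2, [0, 0, 0], [0, 0, 0]],
    [-0.2, [0, 0, 0], [0, 0, 0]]
  ]
}}

```text
time: 8.52
position: [472.4, -323.8, 138.9]
tcp_rot: [-180.0, 0.0, 180.0]
force: [0.4, -0.5, -2.1]
opening: 47.7
gripper_force: 20.0
```

>>> {"name": "play_rows", "arguments": {
  "deltas": [
    [-0.2, [0, 0, 1.5], [0, 0, 0]],
    [-0.2, [0, 0, 1.5], [0, 0, 0]],
    [-0.2, [0, 0, 0.7], [0, 0, 0]],
    [-0.2, [0, 0, 0], [0, 0, 0]],
    [-0.2, [0, 0, 0], [0, 0, 0]]
  ]
}}

```text
time: 8.93
position: [472.3, -323.7, 134.9]
tcp_rot: [180.0, -0.0, 180.0]
force: [-0.5, -0.4, -0.7]
opening: 47.6
gripper_force: 20.0
```

Nearly all weight is on the tray; release gently.

>>> {"name": "play_rows", "arguments": {
  "deltas": [
    [-0.2, [0, 0, 0.4], [0, 0, 0]],
    [0.1, [0, 0, 0], [0, 0, 0]],
    [0.15, [0, 0, 0], [0, 0, 0]],
    [0.25, [0, 0, 0], [0, 0, 0]],
    [0.4, [0, 0, 0], [0, 0, 0]],
    [0.6, [0, 0, 0], [0, 0, 0]],
    [1, [0, 0, 0], [0, 0, 0]],
    [1, [0, 0, 0], [0, 0, 0]],
    [1, [0, 0, 0], [0, 0, 0]],
    [1, [0, 0, -5], [0, 0, 0]],
    [1, [0, 0, -15], [0, 0, 0]],
    [1, [0, 0, -25], [0, 0, 0]]
  ]
}}

```text
time: 9.93
position: [471.3, -322.9, 177.2]
tcp_rot: [179.8, -0.3, 180.0]
force: [0.8, -0.1, -0.1]
opening: 87.8
gripper_force: 0.0
```

>>> {"name": "play_rows", "arguments": {
  "deltas": [
    [1, [0, 10, -30], [0, 0, 0]],
    [1, [0, 25, -20], [0, 0, 0]],
    [1, [0, 40, 0], [0, 0, 0]],
    [1, [0, 40, 0], [0, 0, 0]],
    [1, [0, 40, 0], [0, 0, 0]],
    [1, [0, 40, 0], [0, 0, 0]],
    [1, [0, 40, 0], [0, 0, 0]],
    [1, [0, 40, 0], [0, 0, 0]],
    [1, [0, 40, 0], [0, 0, 0]],
    [1, [0, 40, 0], [0, 0, 0]],
    [1, [0, 40, 0], [0, 0, 0]],
    [1, [0, 40, 0], [0, 0, 0]]
  ]
}}

```text
time: 10.93
position: [472.0, 113.3, 230.3]
tcp_rot: [180.0, 0.1, 180.0]
force: [1.0, -0.1, 0.4]
opening: 87.9
gripper_force: 0.0
```

```bash
python3 - <<'E'
from h import *
s=sense();print(s['position'])
t=shot('top');d=shot('side')
for n in ('top','side'):
  for l in ('wood_mill','pepper_mill'): print(n,l,[(np.round(x['location']).tolist(),round(x['score'],2)) for x in find_in(n,l)])
a=cv2.resize(t['img'][180:280,400:500,::-1],(400,400),interpolation=cv2.INTER_CUBIC)
b=cv2.resize(t['img'][190:270,250:330,::-1],(400,400),interpolation=cv2.INTER_CUBIC)
cv2.imwrite('pics/ab2.png',np.hstack([a,b]))
E
```

```text
[472.03681332 113.25449958 230.30447616]
top wood_mill [([460.0, -312.0, 98.0], 0.6)]
top pepper_mill [([438.0, 322.0, 143.0], 0.96)]
side wood_mill [([460.0, -300.0, 46.0], 0.55)]
side pepper_mill [([451.0, 342.0, 96.0], 0.92)]
```

View pics/ab2.png

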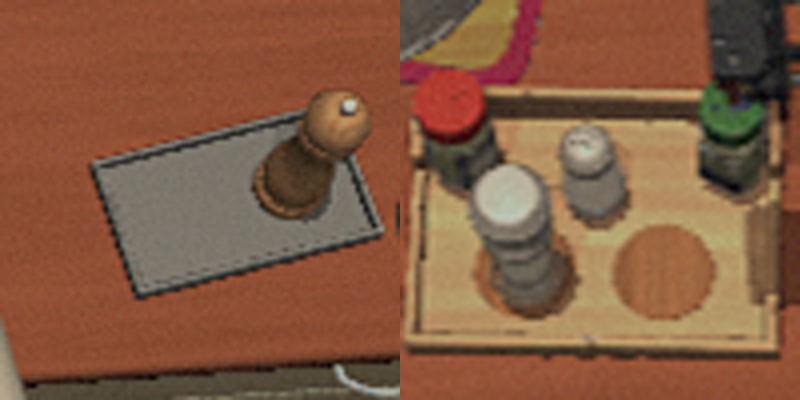

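```bash
python3 - <<'E'
from h import *
t=camera('top')
print('mark',at_z(t,302.8,244.2,10),'wood base on tray',at_z(t,473.2,228.7,5),'pep',at_z(t,272,230,160))
print('pepmark',at_z(t,250+127/5,190+273/5,10), 'pep base',at_z(t,250+(536-400)/5,190+285/5,15))
for h in [140,150,160]: print(at_z(t,271.8,229.3,h))
E
```

```text
mark [448.21458011 236.35600164  10.        ] wood base on tray [ 464.20459593 -323.56545178    5.        ] pep [447.15032297 322.47167147 160.        ]
pepmark [453.12356953 325.0676803   10.        ] pep base [442.77134523 319.22819667  15.        ]
[457.09002695 324.55447028 140.        ]
[453.25370221 323.76892363 150.        ]
[449.41737747 322.98337698 160.        ]
```

>>> {"name": "play_rows", "arguments": {
  "deltas": [
    [1, [3, 30, 0], [0, 0, 0]],
    [1, [3, 30, 0], [0, 0, 0]],
    [1, [3, 30, 0], [0, 0, 0]],
    [1, [3, 30, 0], [0, 0, 0]],
    [1, [3, 30, 0], [0, 0, 0]],
    [1, [3, 30, 0], [0, 0, 0]],
    [1, [3, 31, 0], [0, 0, 0]],
    [1, [0, 0, 15], [0, 0, 0]],
    [1, [0, 0, 15], [0, 0, 0]],
    [1, [0, 0, 15], [0, 0, 0]],
    [1, [0, 0, 0], [0, 0, 0]],
    [1, [0, 0, 0], [0, 0, 0]]
  ]
}}

```text
time: 12.28
position: [451.9, 320.9, 183.9]
tcp_rot: [-179.9, -0.1, 179.9]
force: [-0.0, 0.1, 1.0]
opening: 87.9
gripper_force: 0.0
```

```bash
python3 - <<'E'
from h import *
s=sense();print(s['position'])
t=shot('top');d=shot('side')
a=cv2.resize(t['img'][180:280,230:330,::-1],(400,400),interpolation=cv2.INTER_CUBIC)
b=cv2.resize(d['img'][200:300,265:365,::-1],(400,400),interpolation=cv2.INTER_CUBIC)
cv2.imwrite('pics/ab3.png',np.hstack([a,b]))
print(4*(proj(d,s['position'])-[265,200]))
E
```

```text
[451.89694003 320.8559702  183.87077612]
[211.12302432 155.58880914]
```

View pics/ab3.png

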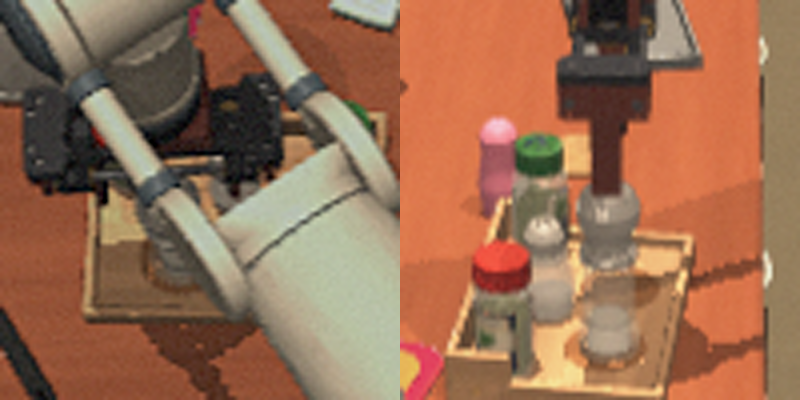

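>>> {"name": "play_rows", "arguments": {
  "deltas": [
    [1, [0, 2.5, 8], [0, 0, 0]],
    [1, [0, 0, 10], [0, 0, 0]],
    [1, [0, 0, 10], [0, 0, 0]],
    [1, [0, 0, 10], [0, 0, 0]],
    [1, [0, 0, 10], [0, 0, 0]],
    [1, [0, 0, 7], [0, 0, 0]],
    [1, [0, 0, 3], [0, 0, 0]],
    [1, [0, 0, 0], [0, 0, 0]],
    [1, [0, 0, 0], [0, 0, 0]]
  ]
}}

```text
time: 13.13
position: [451.5, 324.9, 126.6]
tcp_rot: [-180.0, -0.0, 180.0]
force: [-0.5, 1.1, 0.0]
opening: 87.9
gripper_force: 0.0
```

>>> {"name": "play_rows", "arguments": {
  "deltas": [
    [0.3, [0, 0, 0], [0, 0, 0]],
    [0.2, [0, 0, 0], [0, 0, 0]],
    [0.15, [0, 0, 0], [0, 0, 0]],
    [0.1, [0, 0, 0], [0, 0, 0]],
    [0.05, [0, 0, 0], [0, 0, 0]],
    [0, [0, 0, 0], [0, 0, 0]],
    [-0.2, [0, 0, 0], [0, 0, 0]],
    [-0.2, [0, 0, 0], [0, 0, 0]],
    [-0.2, [0, 0, 0], [0, 0, 0]],
    [-0.2, [0, 0, 0], [0, 0, 0]]
  ],
  "force": 20
}}

```text
time: 13.97
position: [451.6, 324.7, 126.6]
tcp_rot: [-180.0, 0.0, 180.0]
force: [0.2, -1.3, 0.3]
opening: 46.2
gripper_force: 20.0
```

>>> {"name": "play_rows", "arguments": {
  "deltas": [
    [-0.2, [0, 0, -4], [0, 0, 0]],
    [-0.2, [0, 0, -8], [0, 0, 0]],
    [-0.2, [0, 0, -12], [0, 0, 0]],
    [-0.2, [0, 0, -15], [0, 0, 0]],
    [-0.2, [0, 0, -15], [0, 0, 0]],
    [-0.2, [0, 0, -15], [0, 0, 0]],
    [-0.2, [0, 0, -15], [0, 0, 0]],
    [-0.2, [0, 0, -15], [0, 0, 0]],
    [-0.2, [0, 0, -12], [0, 0, 0]],
    [-0.2, [0, 0, -9], [0, 0, 0]],
    [-0.2, [0, -5, 0], [0, 0, 0]],
    [-0.2, [0, -10, 0], [0, 0, 0]]
  ]
}}

```text
time: 14.97
position: [451.5, 310.1, 246.7]
tcp_rot: [180.0, 0.0, -179.9]
force: [-0.2, 0.9, -3.1]
opening: 46.0
gripper_force: 20.0
```

>>> {"name": "play_rows", "arguments": {
  "deltas": [
    [-0.2, [0, -15, 0], [0, 0, 0]],
    [-0.2, [0, -20, 0], [0, 0, 0]],
    [-0.2, [0, -25, 0], [0, 0, 0]],
    [-0.2, [0, -25, 0], [0, 0, 0]],
    [-0.2, [0, -25, 0], [0, 0, 0]],
    [-0.2, [0, -25, 0], [0, 0, 0]],
    [-0.2, [0, -25, 0], [0, 0, 0]],
    [-0.2, [0, -25, 0], [0, 0, 0]],
    [-0.2, [0, -25, 0], [0, 0, 0]],
    [-0.2, [0, -25, 0], [0, 0, 0]],
    [-0.2, [0, -25, 0], [0, 0, 0]],
    [-0.2, [0, -25, 0], [0, 0, 0]]
  ]
}}

```text
time: 15.97
position: [450.2, 22.5, 245.4]
tcp_rot: [-180.0, -0.1, 179.9]
force: [0.0, 0.1, -2.4]
opening: 46.2
gripper_force: 20.0
```

>>> {"name": "play_rows", "arguments": {
  "deltas": [
    [-0.2, [0, -25, 0], [0, 0, 0]],
    [-0.2, [0, -25, 0], [0, 0, 0]],
    [-0.2, [0, -25, 0], [0, 0, 0]],
    [-0.2, [0, -25, 0], [0, 0, 0]],
    [-0.2, [0, -25, 0], [0, 0, 0]],
    [-0.2, [0, -25, 0], [0, 0, 0]],
    [-0.2, [0, -25, 0], [0, 0, 0]],
    [-0.2, [0, -25, 0], [0, 0, 0]],
    [-0.2, [0, -25, 0], [0, 0, 0]],
    [-0.2, [-1, -16, 0], [0, 0, 0]],
    [-0.2, [-1, -10, 0], [0, 0, 0]],
    [-0.2, [0, 0, 0], [0, 0, 0]]
  ]
}}

```text
time: 16.97
position: [452.1, -228.1, 245.2]
tcp_rot: [180.0, -0.1, 179.8]
force: [0.6, 0.2, -3.1]
opening: 46.1
gripper_force: 20.0
```

>>> {"name": "play_rows", "arguments": {
  "deltas": [
    [-0.2, [0, 0, 8], [0, 0, 0]],
    [-0.2, [0, 0, 15], [0, 0, 0]],
    [-0.2, [0, 0, 15], [0, 0, 0]],
    [-0.2, [0, 0, 15], [0, 0, 0]],
    [-0.2, [0, 0, 15], [0, 0, 0]],
    [-0.2, [0, 0, 15], [0, 0, 0]],
    [-0.2, [0, 0, 15], [0, 0, 0]],
    [-0.2, [0, 0, 12], [0, 0, 0]],
    [-0.2, [0, 0, 6], [0, 0, 0]],
    [-0.2, [0, 0, 3], [0, 0, 0]],
    [-0.2, [0, 0, 0], [0, 0, 0]],
    [-0.2, [0, 0, 0], [0, 0, 0]]
  ]
}}

```text
time: 17.97
position: [453.6, -226.1, 128.2]
tcp_rot: [-180.0, 0.1, 180.0]
force: [0.8, 0.3, -2.3]
opening: 46.4
gripper_force: 20.0
```

>>> {"name": "play_rows", "arguments": {
  "deltas": [
    [-0.2, [0, 0, 2], [0, 0, 0]],
    [-0.2, [0, 0, 2], [0, 0, 0]],
    [-0.2, [0, 0, 1.2], [0, 0, 0]],
    [-0.2, [0, 0, 0.8], [0, 0, 0]],
    [-0.2, [0, 0, 0], [0, 0, 0]],
    [-0.2, [0, 0, 0], [0, 0, 0]]
  ]
}}

```text
time: 18.47
position: [453.4, -226.2, 121.6]
tcp_rot: [-180.0, 0.0, 180.0]
force: [0.5, -0.0, -1.1]
opening: 45.7
gripper_force: 20.0
```

>>> {"name": "play_rows", "arguments": {
  "deltas": [
    [-0.2, [0, 0, 0.4], [0, 0, 0]],
    [0.06, [0, 0, 0], [0, 0, 0]],
    [0.1, [0, 0, 0], [0, 0, 0]],
    [0.2, [0, 0, 0], [0, 0, 0]],
    [0.4, [0, 0, 0], [0, 0, 0]],
    [0.6, [0, 0, 0], [0, 0, 0]],
    [0.8, [0, 0, 0], [0, 0, 0]],
    [0.8, [0, 0, 0], [0, 0, 0]],
    [0.8, [0, 0, 0], [0, 0, 0]],
    [0.8, [0, 0, -5], [0, 0, 0]],
    [0.8, [0, 0, -15], [0, 0, 0]],
    [0.8, [0, 0, -25], [0, 0, 0]]
  ]
}}

```text
time: 19.47
position: [452.2, -225.5, 164.0]
tcp_rot: [179.8, -0.3, 180.0]
force: [-0.2, -0.9, 0.0]
opening: 79.1
gripper_force: 0.0
```

>>> {"name": "play_rows", "arguments": {
  "deltas": [
    [0.8, [0, 0, -30], [0, 0, 0]],
    [0.8, [0, 15, -20], [0, 0, 0]],
    [0.8, [-5, 30, 0], [0, 0, 0]],
    [0.8, [-5, 35, 0], [0, 0, 0]],
    [0.8, [-5, 40, 0], [0, 0, 0]],
    [0.8, [-5, 40, 0], [0, 0, 0]],
    [0.8, [-5, 40, 0], [0, 0, 0]],
    [0.8, [-5, 40, 0], [0, 0, 0]],
    [0.8, [-5, 40, 0], [0, 0, 0]],
    [0.8, [-5, 30, 0], [0, 0, 0]],
    [0.8, [0, 0, 0], [0, 0, 0]],
    [0.8, [0, 0, 0], [0, 0, 0]]
  ]
}}

```text
time: 20.47
position: [493.4, 85.0, 216.3]
tcp_rot: [-180.0, -0.0, -179.8]
force: [0.4, 0.9, 0.9]
opening: 78.9
gripper_force: 0.0
```

```bash
python3 - <<'E'
from h import *
s=sense();print(s['position'])
t=shot('top');d=shot('side')
for n in ('top','side'):
  for l in ('salt_shaker',): print(n,l,[(np.round(x['location']).tolist(),round(x['score'],2)) for x in find_in(n,l)])
im=t['img'][:,:,::-1];im2=d['img'][:,:,::-1]
a=cv2.resize(im[190:265,405:505],(400,300),interpolation=cv2.INTER_CUBIC)
b=cv2.resize(im2[185:260,275:375],(400,300),interpolation=cv2.INTER_CUBIC)
c=cv2.resize(im[200:270,250:330],(400,300),interpolation=cv2.INTER_CUBIC)
e=cv2.resize(im2[225:315,265:355],(400,300),interpolation=cv2.INTER_CUBIC)
cv2.imwrite('pics/ab4.png',np.vstack([np.hstack([a,b]),np.hstack([c,e])]))
E
```

```text
[493.38870194  85.03587418 216.28306131]
top salt_shaker [([494.0, 278.0, 69.0], 0.74)]
side salt_shaker [([562.0, 115.0, 59.0], 0.73), ([381.0, 712.0, 51.0], 0.66), ([508.0, 296.0, 58.0], 0.58)]
```

View pics/ab4.png

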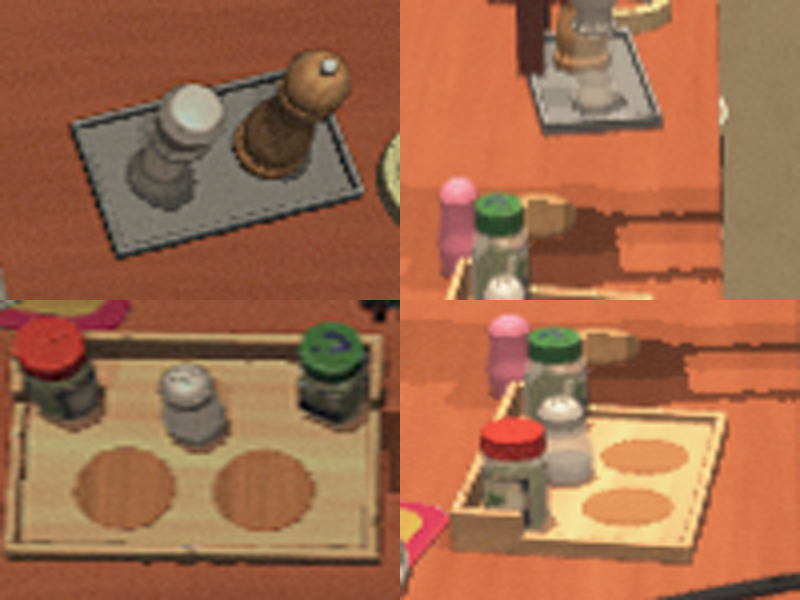

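```bash
python3 - <<'E'
from h import *
t=camera('top');d=camera('side')
print(at_z(t,275,243.6,10),at_z(t,303,244.1,10))
print('salt',at_z(t,287.4,218.2,99),at_z(d,301,257,98),at_z(d,301,259,94))
print('salt base top',at_z(t,250+196/5,200+126/4.286,15))
h=cv2.cvtColor(t['img'],cv2.COLOR_RGB2HSV);m=np.zeros((480,640),np.uint8)
print('side coaster pix expected',proj(d,[498,4,6]))
print('side marks',at_z(d,265+245/4.444,225+157/3.333,10),at_z(d,265+227/4.444,225+207/3.333,10))
E
```

```text
[456.64560647 326.22874583  10.        ] [448.51125447 235.68945633  10.        ]
salt [506.40088681 277.81541172  99.        ] [507.49135442 287.99058511  98.        ] [507.15202377 293.6461169   94.        ]
salt base top [500.67795635 277.67732509  15.        ]
side coaster pix expected [309.79635393 238.52786043]
side marks [449.15504689 237.48450502  10.        ] [458.0524333  326.67329462  10.        ]
```

>>> {"name": "play_rows", "arguments": {
  "deltas": [
    [0.5, [-2, 30, 0], [0, 0, 0]],
    [0.5, [-2, 34, 0], [0, 0, 0]],
    [0.5, [-2, 35, 0], [0, 0, 0]],
    [0.5, [-2, 35, 0], [0, 0, 0]],
    [0.5, [-2, 30, 0], [0, 0, 0]],
    [0.5, [-2, 20, 0], [0, 0, 0]],
    [0.5, [0, 10, 0], [0, 0, 0]],
    [0.5, [0, 0, 25], [0, 0, 0]],
    [0.5, [0, 0, 30], [0, 0, 0]],
    [0.5, [0, 0, 25], [0, 0, 0]],
    [0.5, [0, 0, 15], [0, 0, 0]],
    [0.5, [0, 0, 0], [0, 0, 0]]
  ]
}}

```text
time: 21.77
position: [503.9, 275.6, 116.5]
tcp_rot: [-179.8, -0.4, 179.9]
force: [-0.5, -0.4, 0.2]
opening: 65.7
gripper_force: 0.0
```

>>> {"name": "play_rows", "arguments": {
  "deltas": [
    [0.5, [0, 0, 0], [0, 0, 0]]
  ]
}}

```text
time: 21.85
position: [505.4, 276.5, 120.6]
tcp_rot: [-179.9, -0.1, 179.9]
force: [0.2, 0.3, 0.2]
opening: 66.0
gripper_force: 0.0
```

```bash
python3 - <<'E'
from h import *
s=sense();print(s['position'])
t=shot('top');d=shot('side')
a=cv2.resize(t['img'][180:280,230:330,::-1],(400,400),interpolation=cv2.INTER_CUBIC)
b=cv2.resize(d['img'][215:315,255:355,::-1],(400,400),interpolation=cv2.INTER_CUBIC)
cv2.imwrite('pics/ab5.png',np.hstack([a,b]))
E
```

```text
[505.40465475 276.53309904 120.64618889]
```

View pics/ab5.png

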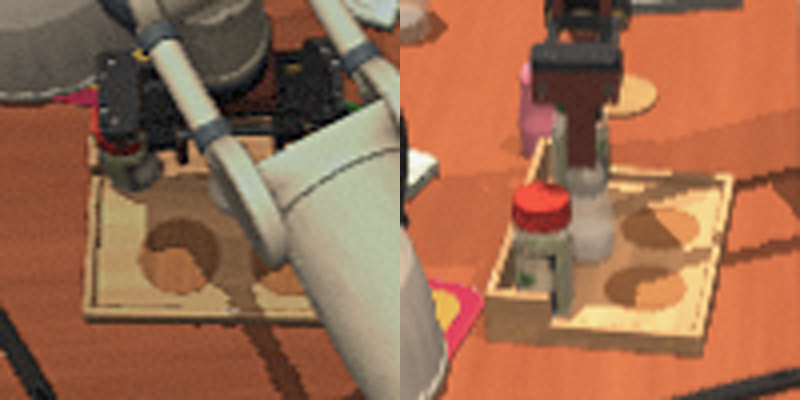

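>>> {"name": "play_rows", "arguments": {
  "deltas": [
    [0.5, [1, 2, 8], [0, 0, 0]],
    [0.5, [0, 0, 10], [0, 0, 0]],
    [0.5, [0, 0, 10], [0, 0, 0]],
    [0.5, [0, 0, 10], [0, 0, 0]],
    [0.5, [0, 0, 10], [0, 0, 0]],
    [0.5, [0, 0, 7], [0, 0, 0]],
    [0.5, [0, 0, 3], [0, 0, 0]],
    [0.5, [0, 0, 0], [0, 0, 0]],
    [0.5, [0, 0, 0], [0, 0, 0]]
  ]
}}

```text
time: 22.7
position: [504.5, 279.8, 63.1]
tcp_rot: [-180.0, -0.0, 180.0]
force: [-1.0, -1.1, -0.6]
opening: 65.8
gripper_force: 0.0
```

>>> {"name": "play_rows", "arguments": {
  "deltas": [
    [0.3, [0, 0, 0], [0, 0, 0]],
    [0.2, [0, 0, 0], [0, 0, 0]],
    [0.1, [0, 0, 0], [0, 0, 0]],
    [0.05, [0, 0, 0], [0, 0, 0]],
    [0, [0, 0, 0], [0, 0, 0]],
    [-0.1, [0, 0, 0], [0, 0, 0]],
    [-0.3, [0, 0, 0], [0, 0, 0]],
    [-0.3, [0, 0, 0], [0, 0, 0]],
    [-0.3, [0, 0, 0], [0, 0, 0]]
  ],
  "force": 15
}}

```text
time: 23.45
position: [504.6, 279.7, 63.1]
tcp_rot: [-180.0, 0.0, 180.0]
force: [0.6, -1.0, -0.1]
opening: 36.7
gripper_force: 14.9
```

>>> {"name": "play_rows", "arguments": {
  "deltas": [
    [-0.3, [0, 0, -4], [0, 0, 0]],
    [-0.3, [0, 0, -8], [0, 0, 0]],
    [-0.3, [0, 0, -12], [0, 0, 0]],
    [-0.3, [0, 0, -15], [0, 0, 0]],
    [-0.3, [0, 0, -15], [0, 0, 0]],
    [-0.3, [0, 0, -15], [0, 0, 0]],
    [-0.3, [0, 0, -15], [0, 0, 0]],
    [-0.3, [0, 0, -15], [0, 0, 0]],
    [-0.3, [0, 0, -15], [0, 0, 0]],
    [-0.3, [0, 0, -12], [0, 0, 0]],
    [-0.3, [0, 0, -5], [0, 0, 0]],
    [-0.3, [0, 0, 0], [0, 0, 0]]
  ]
}}

```text
time: 24.45
position: [505.1, 280.2, 196.5]
tcp_rot: [179.9, 0.2, 180.0]
force: [-0.2, 0.2, -0.9]
opening: 36.6
gripper_force: 14.7
```

>>> {"name": "play_rows", "arguments": {
  "deltas": [
    [-0.3, [0, -10, 0], [0, 0, 0]],
    [-0.3, [0, -20, 0], [0, 0, 0]],
    [-0.3, [0, -25, 0], [0, 0, 0]],
    [-0.3, [1, -25, 0], [0, 0, 0]],
    [-0.3, [1, -25, 0], [0, 0, 0]],
    [-0.3, [1, -25, 0], [0, 0, 0]],
    [-0.3, [1, -25, 0], [0, 0, 0]],
    [-0.3, [1, -25, 0], [0, 0, 0]],
    [-0.3, [0, -25, 0], [0, 0, 0]],
    [-0.3, [0, -20, 0], [0, 0, 0]],
    [-0.3, [0, -10, 0], [0, 0, 0]],
    [-0.3, [0, 0, 0], [0, 0, 0]]
  ]
}}

```text
time: 25.45
position: [498.9, 42.8, 193.1]
tcp_rot: [-180.0, -0.1, 179.8]
force: [0.3, -0.8, -0.7]
opening: 37.2
gripper_force: 14.7
```

```bash
python3 - <<'E'
from h import *
s=sense();print(s['position'])
t=shot('top');d=shot('side')
im=t['img'][:,:,::-1];im2=d['img'][:,:,::-1]
cv2.imwrite('pics/ab6.png',np.hstack([cv2.resize(im[180:280,320:420],(400,400),interpolation=cv2.INTER_CUBIC),cv2.resize(im2[190:290,255:355],(400,400),interpolation=cv2.INTER_CUBIC)]))
for n in ('top','side'):
  print(n,[(np.round(x['location']).tolist(),round(x['score'],2)) for x in find_in(n,'coaster')])
  print(n,[(np.round(x['location']).tolist(),round(x['score'],2)) for x in find_in(n,'salt_shaker')])
E
```

```text
[498.9375405   42.77346926 193.10988319]
top []
top [([376.0, 684.0, 65.0], 0.66), ([545.0, 102.0, 48.0], 0.59), ([489.0, 39.0, 212.0], 0.55)]
side [([528.0, 376.0, 86.0], 0.53)]
side [([382.0, 711.0, 51.0], 0.85), ([499.0, 56.0, 166.0], 0.43)]
```

View pics/ab6.png

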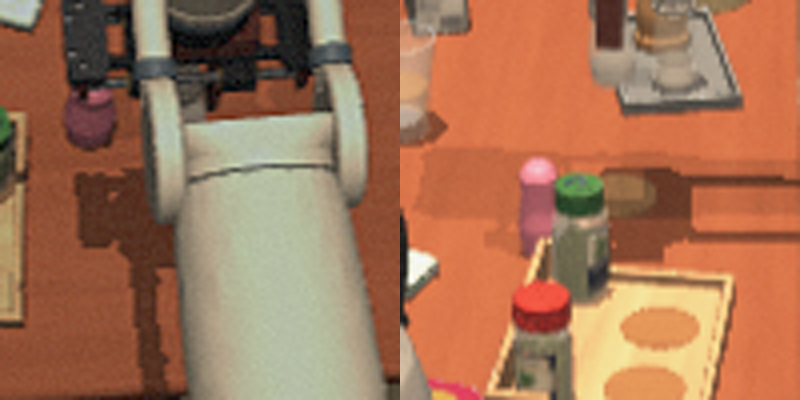

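```bash
python3 - <<'E'
from h import *
t=camera('top');d=camera('side')
p=np.array([498.9,42.8,193.1])
f=lambda X:((proj(d,X)-[255,190])*4+[400,0]).round()
for dz in (11,-10,-30,-60,-74): print(dz,f(p+[0,0,dz]))
print('xpx',f(p+[10,0,-60])-f(p+[0,0,-60]))
a=np.linspace(0,6.28,60)
q=np.array([proj(d,[498+37*np.cos(x),4+37*np.sin(x),6]) for x in a]); print('coaster side ab5 right', ((q.max(0)-[255,215])*4+[400,0]), q.min(0),q.max(0))
q=np.array([proj(t,[498+37*np.cos(x),4+37*np.sin(x),6]) for x in a]); print('top bbox',q.min(0),q.max(0))
E
```

```text
11 [613.  17.]
-10 [613.  38.]
-30 [613.  59.]
-60 [614.  90.]
-74 [614. 104.]
xpx [-12.   0.]
coaster side ab5 right [659.29760675 114.0832201 ] [299.77143751 233.6867772 ] [319.82440169 243.52080503]
top bbox [361.24344092 215.19373553] [383.7704927  236.18428807]
```

>>> {"name": "play_rows", "arguments": {
  "deltas": [
    [-0.3, [0, -10, 0], [0, 0, 0]],
    [-0.3, [0, -15, 0], [0, 0, 0]],
    [-0.3, [0, -10, 0], [0, 0, 0]],
    [-0.3, [0, -4, 0], [0, 0, 0]],
    [-0.3, [0, 0, 15], [0, 0, 0]],
    [-0.3, [0, 0, 20], [0, 0, 0]],
    [-0.3, [0, 0, 20], [0, 0, 0]],
    [-0.3, [0, 0, 20], [0, 0, 0]],
    [-0.3, [0, 0, 20], [0, 0, 0]],
    [-0.3, [0, 0, 15], [0, 0, 0]],
    [-0.3, [0, 0, 0], [0, 0, 0]],
    [-0.3, [0, 0, 0], [0, 0, 0]]
  ]
}}

```text
time: 26.85
position: [498.9, 5.7, 83.6]
tcp_rot: [180.0, -0.1, 180.0]
force: [1.3, 0.3, -0.0]
opening: 36.9
gripper_force: 14.7
```

>>> {"name": "play_rows", "arguments": {
  "deltas": [
    [-0.3, [0.5, -1, 8], [0, 0, 0]],
    [-0.3, [0, 0, 8], [0, 0, 0]],
    [-0.3, [0, 0, 4], [0, 0, 0]],
    [-0.3, [0, 0, 2], [0, 0, 0]],
    [-0.3, [0, 0, 1], [0, 0, 0]],
    [-0.3, [0, 0, 1], [0, 0, 0]],
    [-0.3, [0, 0, 0], [0, 0, 0]],
    [-0.3, [0, 0, 0], [0, 0, 0]]
  ]
}}

```text
time: 27.52
position: [499.1, 4.8, 60.4]
tcp_rot: [-180.0, 0.0, 180.0]
force: [-0.3, 1.1, -1.0]
opening: 37.2
gripper_force: 14.7
```

>>> {"name": "play_rows", "arguments": {
  "deltas": [
    [-0.3, [0, 0, 1], [0, 0, 0]],
    [-0.3, [0, 0, 0.5], [0, 0, 0]],
    [-0.3, [0, 0, 0], [0, 0, 0]],
    [-0.14, [0, 0, 0], [0, 0, 0]],
    [-0.1, [0, 0, 0], [0, 0, 0]],
    [0, [0, 0, 0], [0, 0, 0]],
    [0.2, [0, 0, 0], [0, 0, 0]],
    [0.5, [0, 0, 0], [0, 0, 0]],
    [0.6, [0, 0, 0], [0, 0, 0]],
    [0.6, [0, 0, 0], [0, 0, 0]],
    [0.6, [0, 0, -5], [0, 0, 0]],
    [0.6, [0, 0, -15], [0, 0, 0]]
  ]
}}

```text
time: 28.52
position: [497.5, 4.9, 76.7]
tcp_rot: [180.0, -0.3, 180.0]
force: [-0.1, 0.1, 0.7]
opening: 69.5
gripper_force: 0.0
```

>>> {"name": "play_rows", "arguments": {
  "deltas": [
    [0.6, [0, 0, -25], [0, 0, 0]],
    [0.6, [0, 0, -35], [0, 0, 0]],
    [0.6, [0, 0, -35], [0, 0, 0]],
    [0.6, [0, 0, -30], [0, 0, 0]],
    [0.6, [0, -15, -20], [0, 0, 0]],
    [0.6, [0, -30, 0], [0, 0, 0]],
    [0.8, [8, -35, 0], [0, 0, 0]],
    [0.8, [8, -35, 0], [0, 0, 0]],
    [0.8, [8, -25, 0], [0, 0, 0]],
    [0.8, [8, -10, 0], [0, 0, 0]],
    [0.8, [0, 0, 0], [0, 0, 0]],
    [0.8, [0, 0, 0], [0, 0, 0]]
  ]
}}

```text
time: 29.52
position: [466.8, -145.0, 224.0]
tcp_rot: [180.0, 0.0, 179.9]
force: [0.4, 0.2, -0.0]
opening: 78.7
gripper_force: 0.0
```

```bash
python3 - <<'E'
from h import *
s=sense();print(s['position'])
t=shot('top');d=shot('side')
im=t['img'][:,:,::-1];im2=d['img'][:,:,::-1]
R=lambda x:cv2.resize(x,(400,300),interpolation=cv2.INTER_CUBIC)
cv2.imwrite('pics/ab7.png',np.vstack([np.hstack([R(im[198:243,342:402]),R(im2[205:250,280:340])]),np.hstack([R(im[190:265,405:505]),R(im2[225:300,265:365])])]))
E
```

```text
[ 466.79956237 -144.98970998  223.98692995]
```

View pics/ab7.png

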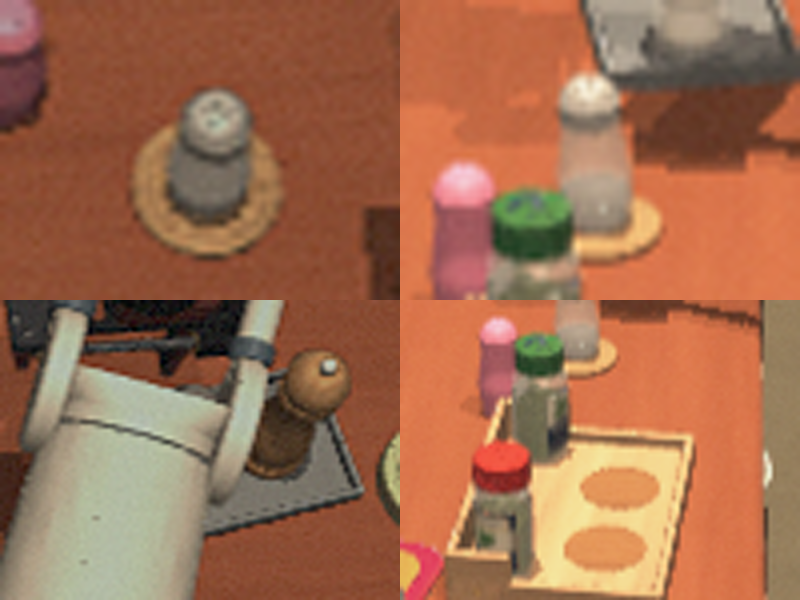

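>>> {"name": "play_rows", "arguments": {
  "deltas": [
    [1, [4, -25, 0], [0, 0, 0]],
    [1, [4, -25, 0], [0, 0, 0]],
    [1, [4, -20, 0], [0, 0, 0]],
    [1, [1.4, -11, 0], [0, 0, 0]],
    [1, [0, 0, 15], [0, 0, 0]],
    [1, [0, 0, 20], [0, 0, 0]],
    [1, [0, 0, 20], [0, 0, 0]],
    [1, [0, 0, 20], [0, 0, 0]],
    [1, [0, 0, 15], [0, 0, 0]],
    [1, [0, 0, 9], [0, 0, 0]],
    [1, [0, 0, 2], [0, 0, 0]],
    [1, [0, 0, 0], [0, 0, 0]]
  ]
}}

```text
time: 30.62
position: [453.6, -225.4, 122.4]
tcp_rot: [180.0, -0.0, -180.0]
force: [-0.1, 0.2, -0.7]
opening: 87.7
gripper_force: 0.0
```

>>> {"name": "play_rows", "arguments": {
  "deltas": [
    [1, [0, 0, 0], [0, 0, 0]],
    [1, [0, 0, 0], [0, 0, 0]]
  ]
}}

```text
time: 30.78
position: [454.2, -226.3, 124.1]
tcp_rot: [-179.9, 0.1, 180.0]
force: [0.4, -0.4, 1.3]
opening: 87.7
gripper_force: 0.0
```

>>> {"name": "play_rows", "arguments": {
  "deltas": [
    [1, [0.7, 0, 2.5], [0, 0, 0]],
    [0.3, [0, 0, 0], [0, 0, 0]],
    [0.2, [0, 0, 0], [0, 0, 0]],
    [0.15, [0, 0, 0], [0, 0, 0]],
    [0.1, [0, 0, 0], [0, 0, 0]],
    [0.05, [0, 0, 0], [0, 0, 0]],
    [0, [0, 0, 0], [0, 0, 0]],
    [-0.2, [0, 0, 0], [0, 0, 0]],
    [-0.2, [0, 0, 0], [0, 0, 0]],
    [-0.2, [0, 0, 0], [0, 0, 0]],
    [-0.2, [0, 0, 0], [0, 0, 0]]
  ],
  "force": 20
}}

```text
time: 31.7
position: [452.8, -226.4, 120.2]
tcp_rot: [-180.0, 0.0, 180.0]
force: [0.2, -0.8, -0.4]
opening: 45.8
gripper_force: 20.0
```

>>> {"name": "play_rows", "arguments": {
  "deltas": [
    [-0.2, [0, 0, -4], [0, 0, 0]],
    [-0.2, [0, 0, -8], [0, 0, 0]],
    [-0.2, [0, 0, -14], [0, 0, 0]],
    [-0.2, [0, 0, -16], [0, 0, 0]],
    [-0.2, [0, 0, -16], [0, 0, 0]],
    [-0.2, [0, 0, -16], [0, 0, 0]],
    [-0.2, [0, 0, -16], [0, 0, 0]],
    [-0.2, [0, 0, -16], [0, 0, 0]],
    [-0.2, [0, 0, -15], [0, 0, 0]],
    [-0.2, [0, 0, -9], [0, 0, 0]],
    [-0.2, [0, 5, 0], [0, 0, 0]],
    [-0.2, [0, 10, 0], [0, 0, 0]]
  ]
}}

```text
time: 32.7
position: [452.8, -211.3, 250.1]
tcp_rot: [-180.0, 0.0, 179.9]
force: [-0.2, 0.4, -3.1]
opening: 46.0
gripper_force: 20.0
```

>>> {"name": "play_rows", "arguments": {
  "deltas": [
    [-0.2, [0, 15, 0], [0, 0, 0]],
    [-0.2, [0, 20, 0], [0, 0, 0]],
    [-0.2, [0, 25, 0], [0, 0, 0]],
    [-0.2, [0, 25, 0], [0, 0, 0]],
    [-0.2, [0, 25, 0], [0, 0, 0]],
    [-0.2, [0, 25, 0], [0, 0, 0]],
    [-0.2, [0, 25, 0], [0, 0, 0]],
    [-0.2, [0, 25, 0], [0, 0, 0]],
    [-0.2, [0, 25, 0], [0, 0, 0]],
    [-0.2, [0, 25, 0], [0, 0, 0]],
    [-0.2, [0, 25, 0], [0, 0, 0]],
    [-0.2, [0, 25, 0], [0, 0, 0]]
  ]
}}

```text
time: 33.7
position: [451.7, 75.8, 248.6]
tcp_rot: [180.0, -0.1, -180.0]
force: [-0.1, -0.1, -2.3]
opening: 46.0
gripper_force: 20.0
```

>>> {"name": "play_rows", "arguments": {
  "deltas": [
    [-0.2, [0, 25, 0], [0, 0, 0]],
    [-0.2, [0, 25, 0], [0, 0, 0]],
    [-0.2, [0, 25, 0], [0, 0, 0]],
    [-0.2, [0, 25, 0], [0, 0, 0]],
    [-0.2, [0, 25, 0], [0, 0, 0]],
    [-0.2, [0, 25, 0], [0, 0, 0]],
    [-0.2, [0, 25, 0], [0, 0, 0]],
    [-0.2, [0, 25, 0], [0, 0, 0]],
    [-0.2, [0, 25, 0], [0, 0, 0]],
    [-0.2, [0, 16, 0], [0, 0, 0]],
    [-0.2, [0, 8, 0], [0, 0, 0]],
    [-0.2, [0, 0, 0], [0, 0, 0]]
  ]
}}

```text
time: 34.7
position: [451.7, 324.3, 248.4]
tcp_rot: [-179.9, -0.2, -179.9]
force: [0.4, -0.0, -3.3]
opening: 46.1
gripper_force: 20.0
```

>>> {"name": "play_rows", "arguments": {
  "deltas": [
    [-0.2, [0, 0, 0], [0, 0, 0]],
    [-0.2, [0, 0, 0], [0, 0, 0]]
  ]
}}

```text
time: 34.87
position: [452.8, 322.0, 249.8]
tcp_rot: [-180.0, -0.0, 179.9]
force: [0.5, -0.5, -2.1]
opening: 45.9
gripper_force: 20.0
```

Target (451, 324.5, 125.5): shift tool +1.8, +2.5 and go down, stopping about 3 mm short.

>>> {"name": "play_rows", "arguments": {
  "deltas": [
    [-0.2, [1.8, 2.5, 8], [0, 0, 0]],
    [-0.2, [0, 0, 15], [0, 0, 0]],
    [-0.2, [0, 0, 15], [0, 0, 0]],
    [-0.2, [0, 0, 15], [0, 0, 0]],
    [-0.2, [0, 0, 15], [0, 0, 0]],
    [-0.2, [0, 0, 15], [0, 0, 0]],
    [-0.2, [0, 0, 15], [0, 0, 0]],
    [-0.2, [0, 0, 12], [0, 0, 0]],
    [-0.2, [0, 0, 6], [0, 0, 0]],
    [-0.2, [0, 0, 3], [0, 0, 0]],
    [-0.2, [0, 0, 0], [0, 0, 0]],
    [-0.2, [0, 0, 0], [0, 0, 0]]
  ]
}}

```text
time: 35.87
position: [451.4, 325.4, 131.9]
tcp_rot: [180.0, 0.1, 180.0]
force: [0.2, -0.8, -2.3]
opening: 46.1
gripper_force: 20.0
```

>>> {"name": "play_rows", "arguments": {
  "deltas": [
    [-0.2, [0.3, -0.5, 2], [0, 0, 0]],
    [-0.2, [0, 0, 2], [0, 0, 0]],
    [-0.2, [0, 0, 1], [0, 0, 0]],
    [-0.2, [0, 0, 0.8], [0, 0, 0]],
    [-0.2, [0, 0, 0], [0, 0, 0]],
    [-0.2, [0, 0, 0], [0, 0, 0]]
  ]
}}

```text
time: 36.37
position: [450.9, 324.9, 125.4]
tcp_rot: [180.0, 0.0, 180.0]
force: [0.6, -0.2, -1.5]
opening: 46.5
gripper_force: 20.0
```

>>> {"name": "play_rows", "arguments": {
  "deltas": [
    [-0.2, [0, 0, 0.5], [0, 0, 0]],
    [0.06, [0, 0, 0], [0, 0, 0]],
    [0.1, [0, 0, 0], [0, 0, 0]],
    [0.2, [0, 0, 0], [0, 0, 0]],
    [0.4, [0, 0, 0], [0, 0, 0]],
    [0.6, [0, 0, 0], [0, 0, 0]],
    [0.8, [0, 0, 0], [0, 0, 0]],
    [0.8, [0, 0, 0], [0, 0, 0]],
    [0.8, [0, 0, 0], [0, 0, 0]],
    [0.8, [0, 0, -5], [0, 0, 0]],
    [0.8, [0, 0, -15], [0, 0, 0]],
    [0.8, [0, 0, -25], [0, 0, 0]]
  ]
}}

```text
time: 37.37
position: [449.7, 324.1, 167.6]
tcp_rot: [-179.8, -0.3, 180.0]
force: [0.3, -0.0, -0.6]
opening: 78.6
gripper_force: 0.0
```

>>> {"name": "play_rows", "arguments": {
  "deltas": [
    [0.8, [0, 0, -35], [0, 0, 0]],
    [0.8, [0, -15, -30], [0, 0, 0]],
    [0.8, [-1, -30, 0], [0, 0, 0]],
    [0.8, [-1, -38, 0], [0, 0, 0]],
    [0.8, [-1, -38, 0], [0, 0, 0]],
    [0.8, [-1, -38, 0], [0, 0, 0]],
    [0.8, [-1, -38, 0], [0, 0, 0]],
    [0.8, [-1, -38, 0], [0, 0, 0]],
    [0.8, [-1, -38, 0], [0, 0, 0]],
    [0.8, [-1, -38, 0], [0, 0, 0]],
    [0.8, [-1, -38, 0], [0, 0, 0]],
    [0.8, [-1, -38, 0], [0, 0, 0]]
  ]
}}

```text
time: 38.37
position: [460.3, -64.0, 235.5]
tcp_rot: [-180.0, 0.1, 180.0]
force: [0.1, 0.2, -0.5]
opening: 79.3
gripper_force: 0.0
```

>>> {"name": "play_rows", "arguments": {
  "deltas": [
    [1, [-1, -38, 0], [0, 0, 0]],
    [1, [-1, -38, 0], [0, 0, 0]],
    [1, [-1, -38, 0], [0, 0, 0]],
    [1, [-1, -38, 0], [0, 0, 0]],
    [1, [-1, -38, 0], [0, 0, 0]],
    [1, [-1, -30, 0], [0, 0, 0]],
    [1, [-1, -25, 0], [0, 0, 0]],
    [1, [-1, -10, 0], [0, 0, 0]],
    [1, [-1, -5, 0], [0, 0, 0]],
    [1, [0, 0, 0], [0, 0, 0]],
    [1, [0, 0, 0], [0, 0, 0]],
    [1, [0, 0, 0], [0, 0, 0]]
  ]
}}

```text
time: 39.37
position: [470.0, -320.9, 235.3]
tcp_rot: [180.0, 0.0, -179.9]
force: [0.6, -0.1, -0.4]
opening: 87.8
gripper_force: 0.0
```

```bash
python3 - <<'E'
from h import *
s=sense();print(s['position'])
t=shot('top');d=shot('side')
im=t['img'][:,:,::-1];im2=d['img'][:,:,::-1]
R=lambda x:cv2.resize(x,(400,300),interpolation=cv2.INTER_CUBIC)
cv2.imwrite('pics/ab8.png',np.vstack([np.hstack([R(im[198:273,242:342]),R(im2[225:300,265:365])]),np.hstack([R(im[190:265,405:505]),R(im2[185:260,275:375])])]))
E
```

```text
[ 469.96768498 -320.87727237  235.30058486]
```

View pics/ab8.png

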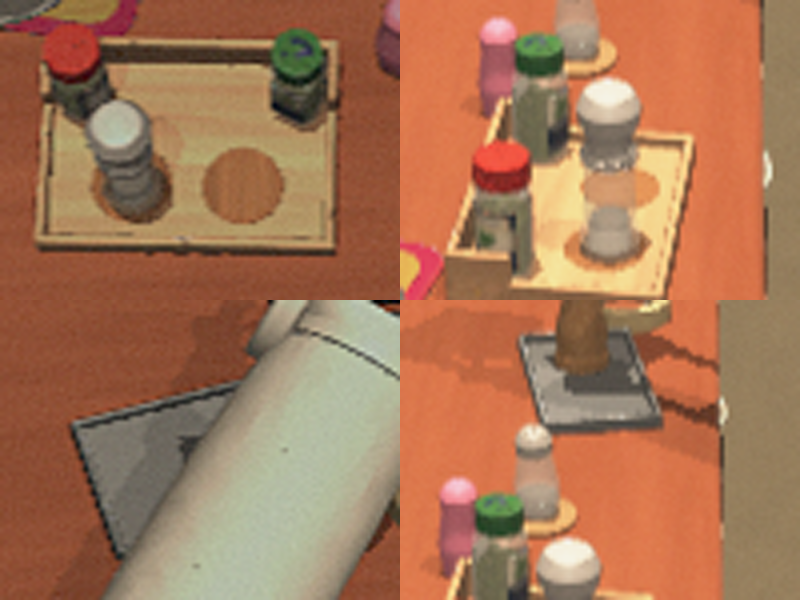

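>>> {"name": "play_rows", "arguments": {
  "deltas": [
    [1, [-2.3, -2.8, 8], [0, 0, 0]],
    [1, [0, 0, 15], [0, 0, 0]],
    [1, [0, 0, 15], [0, 0, 0]],
    [1, [0, 0, 15], [0, 0, 0]],
    [1, [0, 0, 15], [0, 0, 0]],
    [1, [0, 0, 15], [0, 0, 0]],
    [1, [0, 0, 10], [0, 0, 0]],
    [1, [0, 0, 5], [0, 0, 0]],
    [1, [0, 0, 2], [0, 0, 0]],
    [1, [0, 0, 0], [0, 0, 0]],
    [1, [0, 0, 0], [0, 0, 0]],
    [1, [0, 0, 0], [0, 0, 0]]
  ]
}}

```text
time: 40.47
position: [472.3, -325.3, 136.0]
tcp_rot: [-179.9, 0.1, 180.0]
force: [-0.3, 0.6, -0.2]
opening: 87.9
gripper_force: 0.0
```

>>> {"name": "play_rows", "arguments": {
  "deltas": [
    [0.3, [0, 0, 0], [0, 0, 0]],
    [0.2, [0, 0, 0], [0, 0, 0]],
    [0.15, [0, 0, 0], [0, 0, 0]],
    [0.1, [0, 0, 0], [0, 0, 0]],
    [0.05, [0, 0, 0], [0, 0, 0]],
    [0, [0, 0, 0], [0, 0, 0]],
    [-0.2, [0, 0, 0], [0, 0, 0]],
    [-0.2, [0, 0, 0], [0, 0, 0]],
    [-0.2, [0, 0, 0], [0, 0, 0]],
    [-0.2, [0, 0, 0], [0, 0, 0]]
  ],
  "force": 20
}}

```text
time: 41.3
position: [471.9, -325.0, 134.8]
tcp_rot: [-180.0, 0.0, 180.0]
force: [-0.6, 0.3, -1.1]
opening: 47.4
gripper_force: 20.0
```

>>> {"name": "play_rows", "arguments": {
  "deltas": [
    [-0.2, [0, 0, -4], [0, 0, 0]],
    [-0.2, [0, 0, -8], [0, 0, 0]],
    [-0.2, [0, 0, -14], [0, 0, 0]],
    [-0.2, [0, 0, -16], [0, 0, 0]],
    [-0.2, [0, 0, -16], [0, 0, 0]],
    [-0.2, [0, 0, -16], [0, 0, 0]],
    [-0.2, [0, 0, -16], [0, 0, 0]],
    [-0.2, [0, 0, -16], [0, 0, 0]],
    [-0.2, [0, 0, -13], [0, 0, 0]],
    [-0.2, [0, 0, -6], [0, 0, 0]],
    [-0.2, [0, 5, 0], [0, 0, 0]],
    [-0.2, [0, 10, 0], [0, 0, 0]]
  ]
}}

```text
time: 42.3
position: [471.8, -310.2, 259.9]
tcp_rot: [-180.0, 0.0, 179.9]
force: [0.1, -0.3, -2.0]
opening: 47.6
gripper_force: 20.0
```

>>> {"name": "play_rows", "arguments": {
  "deltas": [
    [-0.2, [1, 15, 0], [0, 0, 0]],
    [-0.2, [1, 20, 0], [0, 0, 0]],
    [-0.2, [1, 25, 0], [0, 0, 0]],
    [-0.2, [1, 25, 0], [0, 0, 0]],
    [-0.2, [1, 25, 0], [0, 0, 0]],
    [-0.2, [1, 25, 0], [0, 0, 0]],
    [-0.2, [1, 25, 0], [0, 0, 0]],
    [-0.2, [1, 25, 0], [0, 0, 0]],
    [-0.2, [1, 25, 0], [0, 0, 0]],
    [-0.2, [1, 25, 0], [0, 0, 0]],
    [-0.2, [1, 25, 0], [0, 0, 0]],
    [-0.2, [1, 25, 0], [0, 0, 0]]
  ]
}}

```text
time: 43.3
position: [458.7, -22.6, 258.8]
tcp_rot: [180.0, -0.1, -180.0]
force: [1.0, 0.5, -2.5]
opening: 47.4
gripper_force: 20.0
```

>>> {"name": "play_rows", "arguments": {
  "deltas": [
    [-0.2, [1, 25, 0], [0, 0, 0]],
    [-0.2, [1, 25, 0], [0, 0, 0]],
    [-0.2, [1, 25, 0], [0, 0, 0]],
    [-0.2, [1, 25, 0], [0, 0, 0]],
    [-0.2, [1, 25, 0], [0, 0, 0]],
    [-0.2, [1, 25, 0], [0, 0, 0]],
    [-0.2, [1, 25, 0], [0, 0, 0]],
    [-0.2, [1, 25, 0], [0, 0, 0]],
    [-0.2, [1, 25, 0], [0, 0, 0]],
    [-0.2, [1, 18, 0], [0, 0, 0]],
    [-0.2, [0, 10, 0], [0, 0, 0]],
    [-0.2, [0, 0, 0], [0, 0, 0]]
  ]
}}

```text
time: 44.3
position: [448.7, 230.0, 258.7]
tcp_rot: [-180.0, -0.1, -179.8]
force: [0.3, 0.1, -2.3]
opening: 47.7
gripper_force: 20.0
```

>>> {"name": "play_rows", "arguments": {
  "deltas": [
    [-0.2, [0, 0, 0], [0, 0, 0]],
    [-0.2, [0, 0, 0], [0, 0, 0]],
    [-0.2, [0, 0, 0], [0, 0, 0]]
  ]
}}

```text
time: 44.55
position: [450.1, 227.1, 259.9]
tcp_rot: [-180.0, 0.0, 179.9]
force: [-0.3, -0.6, -3.4]
opening: 47.5
gripper_force: 20.0
```

>>> {"name": "play_rows", "arguments": {
  "deltas": [
    [-0.2, [0, 4.3, 8], [0, 0, 0]],
    [-0.2, [0, 0, 15], [0, 0, 0]],
    [-0.2, [0, 0, 15], [0, 0, 0]],
    [-0.2, [0, 0, 15], [0, 0, 0]],
    [-0.2, [0, 0, 15], [0, 0, 0]],
    [-0.2, [0, 0, 15], [0, 0, 0]],
    [-0.2, [0, 0, 15], [0, 0, 0]],
    [-0.2, [0, 0, 10], [0, 0, 0]],
    [-0.2, [0, 0, 5], [0, 0, 0]],
    [-0.2, [0, 0, 2], [0, 0, 0]],
    [-0.2, [0, 0, 0], [0, 0, 0]],
    [-0.2, [0, 0, 0], [0, 0, 0]]
  ]
}}

```text
time: 45.55
position: [450.5, 232.4, 145.7]
tcp_rot: [180.0, 0.1, 180.0]
force: [-0.1, 0.0, -1.8]
opening: 47.8
gripper_force: 20.0
```

>>> {"name": "play_rows", "arguments": {
  "deltas": [
    [-0.2, [0, -0.8, 2], [0, 0, 0]],
    [-0.2, [0, 0, 2], [0, 0, 0]],
    [-0.2, [0, 0, 1], [0, 0, 0]],
    [-0.2, [0, 0, 0.5], [0, 0, 0]],
    [-0.2, [0, 0, 0], [0, 0, 0]],
    [-0.2, [0, 0, 0], [0, 0, 0]]
  ]
}}

```text
time: 46.05
position: [450.3, 231.6, 139.8]
tcp_rot: [180.0, 0.0, 180.0]
force: [0.5, 0.1, 1.0]
opening: 47.4
gripper_force: 20.0
```

Down; release, rise and back away towards the coaster side to look.

>>> {"name": "play_rows", "arguments": {
  "deltas": [
    [-0.2, [0, 0, 0], [0, 0, 0]],
    [0.1, [0, 0, 0], [0, 0, 0]],
    [0.15, [0, 0, 0], [0, 0, 0]],
    [0.25, [0, 0, 0], [0, 0, 0]],
    [0.4, [0, 0, 0], [0, 0, 0]],
    [0.5, [0, 0, 0], [0, 0, 0]],
    [0.5, [0, 0, 0], [0, 0, 0]],
    [0.5, [0, 0, 0], [0, 0, 0]],
    [0.5, [0, 0, 0], [0, 0, 0]],
    [0.5, [0, 0, -5], [0, 0, 0]],
    [0.5, [0, 0, -15], [0, 0, 0]],
    [0.5, [0, 0, -25], [0, 0, 0]]
  ]
}}

```text
time: 47.05
position: [449.0, 231.0, 182.3]
tcp_rot: [-179.9, -0.3, 180.0]
force: [0.8, 0.6, 0.5]
opening: 65.9
gripper_force: 0.0
```

>>> {"name": "play_rows", "arguments": {
  "deltas": [
    [0.5, [0, 0, -30], [0, 0, 0]],
    [0.5, [0, 0, -30], [0, 0, 0]],
    [0.5, [0, -25, 0], [0, 0, 0]],
    [0.5, [0, -35, 0], [0, 0, 0]],
    [0.5, [0, -40, 0], [0, 0, 0]],
    [0.5, [0, -40, 0], [0, 0, 0]],
    [0.5, [0, -40, 0], [0, 0, 0]],
    [0.5, [0, -40, 0], [0, 0, 0]],
    [0.5, [0, -40, 0], [0, 0, 0]],
    [0.5, [0, -40, 0], [0, 0, 0]],
    [0.5, [0, -40, 0], [0, 0, 0]],
    [0.5, [0, -30, 0], [0, 0, 0]]
  ]
}}

```text
time: 48.05
position: [449.4, -141.3, 244.8]
tcp_rot: [-179.9, 0.0, 179.9]
force: [-0.6, 0.0, 0.3]
opening: 65.9
gripper_force: 0.0
```

>>> {"name": "play_rows", "arguments": {
  "deltas": [
    [0.5, [0, -20, 0], [0, 0, 0]],
    [0.5, [0, 0, 0], [0, 0, 0]],
    [0.5, [0, 0, 0], [0, 0, 0]],
    [0.5, [0, 0, 0], [0, 0, 0]]
  ]
}}

```text
time: 48.38
position: [450.0, -157.9, 244.6]
tcp_rot: [180.0, 0.0, 180.0]
force: [0.2, 0.6, 0.1]
opening: 65.9
gripper_force: 0.0
```

```bash
python3 - <<'E'
from h import *
t=shot('top');d=shot('side')
R=lambda x:cv2.resize(x[:,:,::-1],(400,300),interpolation=cv2.INTER_CUBIC)
o=cv2.imread('pics/top0.png')[:,:,::-1]; o2=cv2.imread('pics/side0.png')[:,:,::-1]
cv2.imwrite('pics/ab9.png',np.vstack([np.hstack([R(t['img'][198:273,242:342]),R(d['img'][210:300,265:365])]),np.hstack([R(o[198:273,242:342]),R(o2[210:300,265:365])])]))
E
```

```text
(no output)
```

View pics/ab9.png

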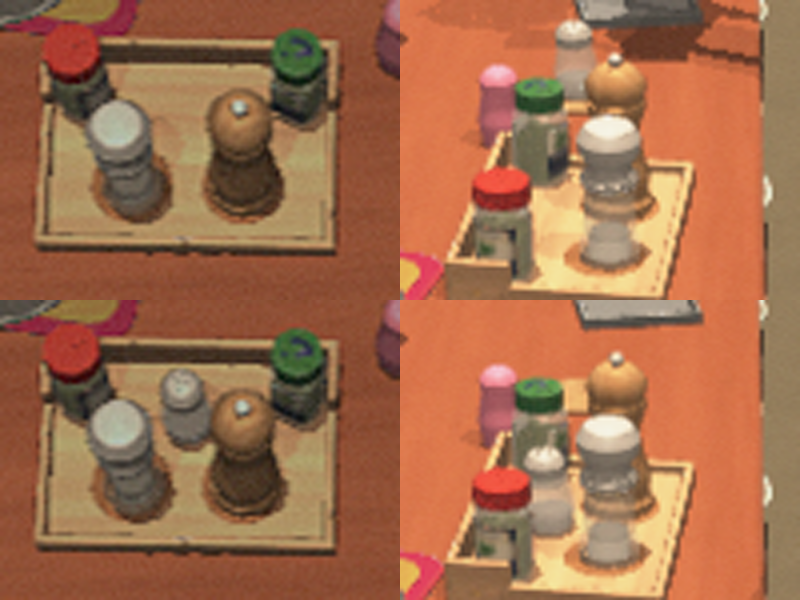

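The top rows (now) match the bottom rows (start). Both mills are within about 3 mm, upright, and the jars haven't moved. I'm handing in.

```bash
python3 -c "
from station import *
print(finish_job())"
```

```text
the job is handed in; nothing more can be done
None
```

The job is handed in: the salt shaker stands on the coaster, both mills are back upright on their own marks (within about 3 mm by the pictures), and the spice jars have not moved; the hand-in returned no verdict.

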